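Set the bag sealer for thicker film

TASK

The next bags are of thicker film: on the bag sealer, turn both knurled wheels on top of the control box (sealing time and cooling time) up by exactly one click each from where they are set now, rolling the top of each wheel with a fingertip away from the front of the sealer, until it rests in the next setting. Leave the sealing arm up and do not shift or pick up any of the goods lying around, and take your hand away at the end.

Things in the scene. Friction and masses are not known exactly. Their poses are not given: they have to be found in the camera images.
- right_wheel (a joint): sealing time wheel, the right one seen from the front: black knurled wheel 56 mm across, 14 mm wide, axle level along the sealer's y, only its upper edge out of the box. Rad, grows as its top moves away from the front. Click settings at 0, 0.5, 1, 1.5, 2, 2.5 (14 mm of rim each), stops 0.12 past the ends. Starts at rest at 0.5 or 1. Let go, it springs to the nearest setting.
- right_wheel_top (a point): fixed point: top of the right wheel's rim, 101 mm over the bench, 9 over the box's flat top, 3 over the guard ridges (60 mm long in x, 6 thick) on both its sides; the other wheel is 68 mm away in y. Axes: x away from the front (longer time), y left, z up. A click takes 1.5 N at the rim: a fingertip pressed on it with 5 to 12 N and moved along x carries the rim along without slip.
- right_wheel_rim (a point): point on the right wheel's rim, mid-width, 28 mm from the axle, that turns with it: the lowest setting's line, at the top when the joint reads 0. One click moves it 13.9 mm. Each setting has a white line across the rim (3 mm long for the lowest, to 12 mm for the highest); the one in force is at the top, between two white marks on the ridges.
- left_wheel (a joint): cooling time wheel, the left one seen from the front: black knurled wheel 56 mm across, 14 mm wide, axle level along the sealer's y, only its upper edge out of the box. Rad, grows as its top moves away from the front. Click settings at 0, 0.5, 1, 1.5, 2, 2.5 (14 mm of rim each), stops 0.12 past the ends. Starts at rest at 0.5 or 1. Let go, it springs to the nearest setting.
- left_wheel_top (a point): fixed point: top of the left wheel's rim, 101 mm over the bench, 9 over the box's flat top, 3 over the guard ridges (60 mm long in x, 6 thick) on both its sides; the other wheel is 68 mm away in y. Axes: x away from the front (longer time), y left, z up. A click takes 1.5 N at the rim: a fingertip pressed on it with 5 to 12 N and moved along x carries the rim along without slip.
- left_wheel_rim (a point): point on the left wheel's rim, mid-width, 28 mm from the axle, that turns with it: the lowest setting's line, at the top when the joint reads 0. One click moves it 13.9 mm. Each setting has a white line across the rim (3 mm long for the lowest, to 12 mm for the highest); the one in force is at the top, between two white marks on the ridges.
- sealer: bench impulse bag sealer, cream-painted, fixed to the bench. Origin: on the bench under the centre of its control box (130 mm in x, 150 in y, flat top 92 mm high). x points from the front (operator's side) to the back, y to the left, z up. To the left the jaw base (90 mm in x, 72 high, y = 75 to 420 mm) carries the sealing jaw.
- seal_arm (a joint): hinge of the sealing arm over the jaw; 0 = raised by its spring (about 17 degrees), 0.27 rad = pressed shut. It starts raised and should stay so.
- seal_arm_grip (a point): top of the black handle at the free end of the sealing arm, about 0.22 m over the bench while raised. The arm is 40 mm wide and runs from the hinge at sealer y = 98 mm, 103 mm high, to y = 450 mm.
- pipe: loose bystander right of the sealer: bent steel hydraulic pipe with red end caps, lying flat, 15 mm thick, about 140 by 100 mm. Origin on the bench between its two legs, z up.
- adapter: loose bystander in front of the control box: steel hydraulic adapter with a hexagon, standing upright, 33 mm across, 47 mm high. Origin under its centre, z up.
- cap_jar: loose bystander behind the control box: round jar, 68 mm across, 75 mm high. Origin under its centre, z up.
- parts_box: loose bystander behind the jaw: open cardboard box of fittings, 100 (x) by 170 (y) by 60 mm high. Origin under its centre, z up.

How it is judged:
By the outcome, as a careful person would: the job done as asked, in the order asked, and still so for the second after the job is handed in, with the robot touching nothing.
It also fails if it takes over 48 s, if anything falls off the work surface, if the arm or the gripper's body presses on something with over 40 N, if the wrist force passes 120 N, or if a joint passes its speed limit or range.

ROBOT

A 6-joint arm with a two-finger parallel gripper is mounted at the origin on the work surface. World frame = base frame: x ahead of the robot, y to its left, z up, the work surface at z = 0. Lengths are in m, angles in rad, forces in N, time in s.
With the tool pointing down it reaches from about 0.35 to 0.775 m from the base axis. Payload 5.5 kg.
Tool frame: the origin (TCP) lies where the fingers leave the gripper's body, on its centre line; the fingertips stand 73 mm ahead of it and the grasp point (between the pads) lies 54 mm ahead of it; z points along the fingers, y is the direction in which the jaws open and shut (so a half turn about z gives the same grasp; the last joint's range is limited). The gripper opens to 85 mm and grips with 20 to 120 N. Pads are 22 mm wide; open, the fingers measure 114 mm over their backs; the gripper's body (76 mm by 85 mm) begins 54 mm behind the grasp point. The pads swing forward as they close: fully open they stand 13 mm farther back than shut.
Start: joints at [-1.278, 0.313, 0.046, 1.304, 0, 1.431], TCP at [0.241, -0.522, 0.304] pointing down, gripper open.
Joint ranges: [-2.76, 2.76], [-0.86, 1.69], [-1.03, 1.26], [-2.2, 2.34], [-1.47, 1.5], [-3.14, 3.14]. Speed limits (rad/s): [2.57, 2.57, 3.14, 3.14, 3.14, 3.14].

INTERFACE

Orientations are given as a unit quaternion [w, x, y, z].
In Python, from workcell import env, read_camera, job, cut_out gives the robot as it stands.
- The arm moves only by the tool servo_tool, never from a script. Its argument "deltas" is a list of rows, each an object of numbers: "dx", "dy", "dz": the shift along the world's x, y, z in mm; "rx", "ry", "rz": the turn, a rotation vector about the world's x, y, z in rad; "fingers": the closure, from -1 (fully open) to 1 (shut). A call has 1 to 8 rows; each row shifts and turns the commanded pose from where the row before left it; what a row does not reach is not made up. A row lasts 1/10 s, in which the tool goes at most 50 mm and 8.59 degrees, less where a joint would pass 70% of its speed; a pose out of reach is approached as far as the arm can. A call is refused whole if a number of a shift passes 50 or a number of a turn 0.15, either way. A call with a gripper value outside its range is refused whole. The fingers move at their own pace and stop on an object; "newtons" is the grip in N (left out, the last holds). Time passes only in rows, so rows that do not move let the fingers close. It gives the time, the measured TCP pose, the force and the opening at its end, in the units of the state.
- env.get_state(): the state, without advancing time (a new reading comes with each control period).
- read_camera(name): name is "scene" or "top"; returns a dict with "img" (400x640x3 uint8, red, green, blue), "intrinsics" (3x3 intrinsics, pixels), "extrinsics" (4x4, takes a point from camera to world coordinates). Camera axes: x right, y down, z forward; pixel columns grow to the right and rows downward; lengths in m; the calibration is good to about 2 mm. A picture is of the moment at which its call begins. There is no depth.
- job.hand_in(): hands the job in, once; it reports no verdict.
Trained networks look in the newest picture that a camera, given by its name, has taken for a name from the list of things; names that differ only in an ending like _2 or _b are one class to them, and where a whole thing is asked for, a point or a joint stands for the part that bears it (a point fixed in the world has none). Each returns a list of dicts, best first, with "confidence" (0 to 1); they miss things now and then, are a little off and sometimes report something else, mostly with a low value. They report only what shows in the picture. A call takes as long as a camera call.
- cut_out(target, camera): "region" (400x640 bool, what is visible of it) and "extent" ([left, top, right, bottom] in pixels, round what is visible of it).
The state is a dict: "clock": time; "joint_pos": joint angles; "qvel": joint speeds; "tau": joint torques, N m; "tcp_pos": TCP position; "orientation": TCP orientation; "wrist_force": force on the tool from outside, world axes, zero at the start; "ft_torque": the same for the moment, N m; "finger_gap": finger opening in m.
Only numpy, scipy, OpenCV 4.12 (cv2) and the standard library are available. Lean on these libraries where they do the work, as an engineer would, in place of code of your own. Each camera call takes 0.05 s, during which the arm holds its last target. There are 200 camera calls.

## Working session

There is one attempt and no reset: what is moved stays moved. The work goes in short steps, Python scripts to look and compute and a tool call to move; the robot and the scene stay as the last step left them, time stands still between calls to the robot, and variables do not carry over. Pictures are saved under pics/ and viewed, about 8 in all and at most 12, crops included, and the job is handed in when it is done.

Besides the shell and the picture viewer there is one more tool, called after "Call:" as name([rows], argument=value, ...), one row to a line, values as JSON. servo_tool: Moves the arm, as the interface text tells. Its arguments: {"type":"object","properties":{"deltas":{"type":"array"},"newtons":{"type":"number"}},"required":["deltas"]}

```bash
mkdir -p pics; ls
python3 - <<'E'
from workcell import env, read_camera, job, cut_out
import cv2,numpy as np
s=env.get_state(); print({k:np.round(v,3) for k,v in s.items()})
for c in ("scene","top"):
    r=read_camera(c); cv2.imwrite(f"pics/{c}0.png",r["img"][:,:,::-1])
    print(c,r["intrinsics"].round(1).tolist(),r["extrinsics"].round(4).tolist())
    for t in ("right_wheel","left_wheel","right_wheel_top","sealer","adapter","cap_jar","pipe","parts_box"):
        try:
            for d in cut_out(t,c)[:3]:
                ys,xs=np.nonzero(d["region"]); print(t,round(d["confidence"],2),d["extent"],xs.mean().round(1),ys.mean().round(1))
        except Exception as e: print(t,e)
E
```

```text
pics
{'clock': np.float64(0.0), 'joint_pos': array([-1.278,  0.314,  0.045,  1.304, -0.   ,  1.431]), 'qvel': array([ 0.002, -0.001, -0.   ,  0.   , -0.   , -0.   ]), 'tau': array([ 1.0000e-03, -4.8063e+01,  2.9853e+01,  1.9000e-02,  0.0000e+00,
        0.0000e+00]), 'tcp_pos': array([ 0.241, -0.522,  0.303]), 'orientation': array([-0.001,  0.977,  0.215, -0.   ]), 'wrist_force': array([0.074, 0.067, 0.106]), 'ft_torque': array([-0.025, -0.047,  0.035]), 'finger_gap': np.float64(0.086)}
scene [[443.9, 0.0, 325.2], [0.0, 443.9, 206.1], [0.0, 0.0, 1.0]] [[0.4192, 0.5231, -0.742, 1.5186], [0.9077, -0.2277, 0.3524, -0.3589], [0.0153, -0.8213, -0.5703, 0.868], [0.0, 0.0, 0.0, 1.0]]
left_wheel 0.59 [291.3, 220.3, 299.8, 228.4] 295.1 223.6
left_wheel 0.53 [252.4, 154.8, 421.9, 269.9] 335.0 220.4
left_wheel 0.19 [352.8, 231.2, 424.0, 279.5] 387.5 254.2
right_wheel_top 0.67 [251.0, 153.8, 420.1, 273.1] 334.5 220.8
sealer 0.74 [256.0, 150.2, 422.1, 272.9] 334.6 220.6
adapter 0.42 [255.4, 155.5, 423.1, 270.4] 335.4 220.2
cap_jar 0.94 [275.6, 264.0, 303.7, 301.6] 290.4 282.3
pipe 0.63 [195.1, 25
[... 185 characters left out ...]
.2], [0.0, 0.0, 1.0]] [[-0.0001, -0.9988, 0.048, 0.5274], [-1.0, 0.0001, -0.0008, 0.0748], [0.0008, -0.048, -0.9988, 1.0327], [0.0, 0.0, 0.0, 1.0]]
right_wheel 0.48 [375.6, 199.8, 385.5, 211.9] 378.5 204.4
left_wheel 0.65 [348.1, 195.6, 351.9, 216.5] 350.6 205.3
left_wheel 0.44 [158.8, 190.2, 329.5, 213.4] 240.4 202.7
right_wheel_top 0.63 [156.3, 175.7, 394.7, 230.0] 292.6 203.8
sealer 0.82 [158.3, 175.2, 397.5, 232.4] 292.4 203.8
adapter 0.41 [353.4, 243.4, 365.1, 258.3] 359.3 249.8
cap_jar 0.72 [362.5, 129.7, 389.4, 157.9] 377.9 143.0
pipe 0.71 [405.7, 177.2, 452.7, 230.7] 437.6 194.9
pipe 0.69 [158.4, 173.6, 395.6, 233.4] 293.2 203.6
parts_box 0.82 [227.7, 123.3, 297.8, 165.0] 262.0 143.2
```

Run:
```python
import cv2,numpy as np
a=cv2.imread("pics/top0.png")[110:270,310:470]; b=cv2.imread("pics/scene0.png")[190:290,190:350]
a=cv2.resize(a,(560,560),interpolation=cv2.INTER_CUBIC)
cv2.imwrite("pics/a.png",a)
b=cv2.resize(b,(800,500),interpolation=cv2.INTER_CUBIC);cv2.imwrite("pics/b.png",b)
```

```text
(no output)
```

View pics/a.png

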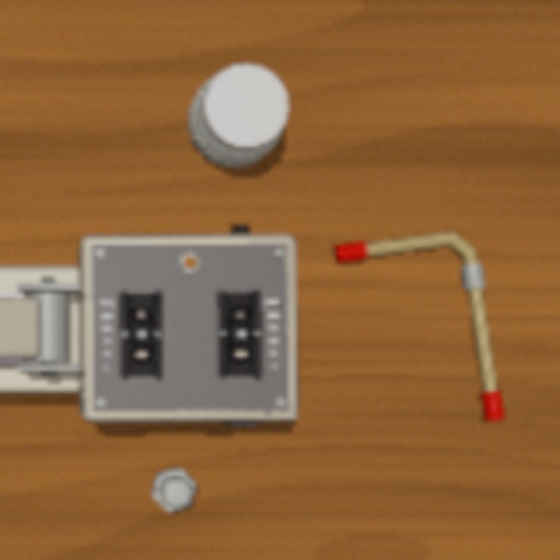

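View pics/scene0.png

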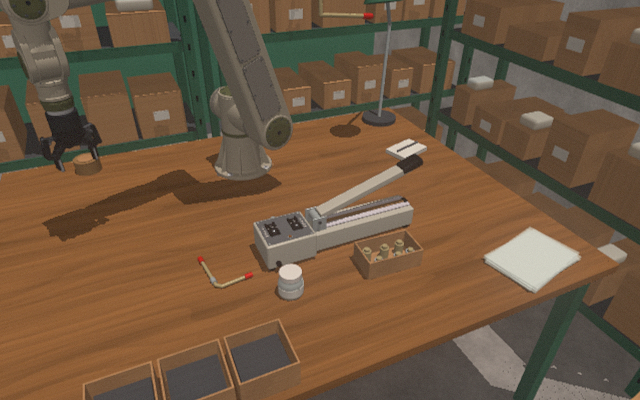

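View pics/b.png

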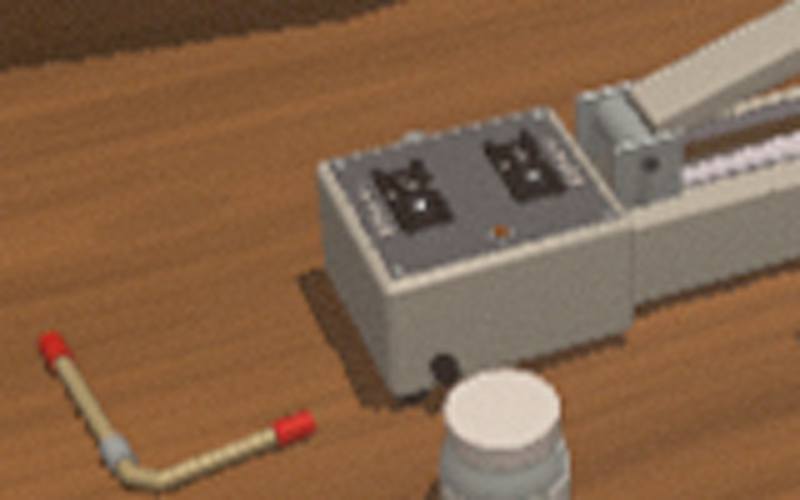

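The top view crop shows the control box with its front toward the robot (the adapter is at −x). The left wheel is near pixel (350.3, 205.7) and the right near (378.6, 205.7), with the ridge marks at crop row about 334. The seal arm is raised.

```bash
cat > h.py <<'E'
import numpy as np
def ray(r,u,v,z):
    d=r["extrinsics"][:3,:3]@np.linalg.inv(r["intrinsics"])@[u,v,1]; o=r["extrinsics"][:3,3]
    return o+d*(z-o[2])/d[2]
def proj(r,p):
    E=r["extrinsics"]; q=r["intrinsics"]@(E[:3,:3].T@(np.array(p)-E[:3,3])); return q[:2]/q[2]
E
python3 - <<'E'
from workcell import env, read_camera, job, cut_out
from h import *
import cv2
r=read_camera("top"); s=read_camera("scene")
c=lambda x,y:(310+(x+.5)/3.5-.5,110+(y+.5)/3.5-.5)
for n,p,z in [("L",(141,334),.1),("R",(240,334),.1),("FL",(82,420),.092),("FR",(296,420),.092),("BL",(82,237),.092),("BR",(296,237),.092)]:
    w=ray(r,*c(*p),z); print(n,w.round(4),(proj(s,w)-[190,190]).round(1)*5)
print(env.get_state()["clock"])
E
```

```text
L [0.5508 0.0025 0.1   ] [521.5 153.5]
R [ 0.5508 -0.0655  0.1   ] [410. 182.]
FL [0.4917 0.0428 0.092 ] [548.  95.]
FR [ 0.4917 -0.1049  0.092 ] [313. 153.]
BL [0.6184 0.0426 0.092 ] [632.  213.5]
BR [ 0.6184 -0.1061  0.092 ] [380.5 282. ]
1.0
```

Run:
```python
import cv2,numpy as np
from workcell import read_camera
av=lambda c:np.mean([read_camera(c)["img"][:,:,::-1].astype(float) for _ in range(3)],0).astype(np.uint8)
t=av("top");s=av("scene"); cv2.imwrite("pics/t1.png",t);cv2.imwrite("pics/s1.png",s)
a=cv2.resize(t[185:225,340:390],(800,640)[:1]+(640,),interpolation=cv2.INTER_NEAREST)[0:560]
b=cv2.resize(s[208:244,255:310],(800,524),interpolation=cv2.INTER_NEAREST)
cv2.imwrite("pics/a1.png",a);cv2.imwrite("pics/b1.png",b)
```

```text
(no output)
```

View pics/a1.png

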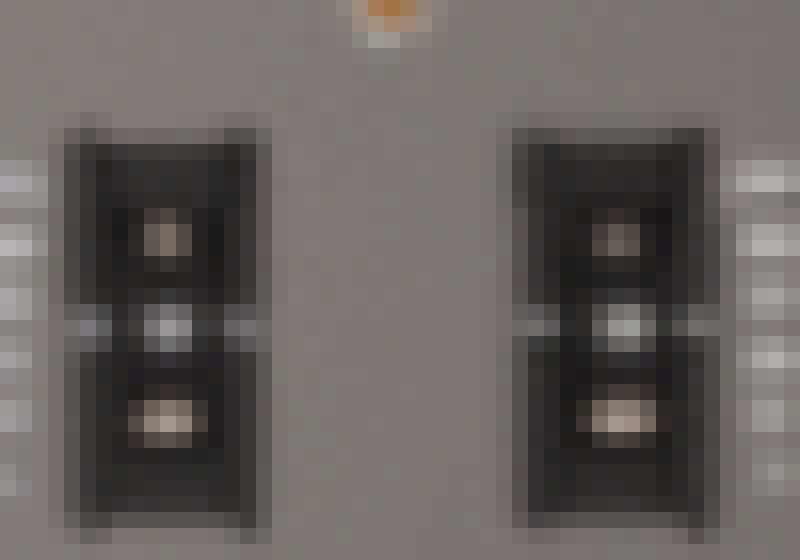

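View pics/b1.png

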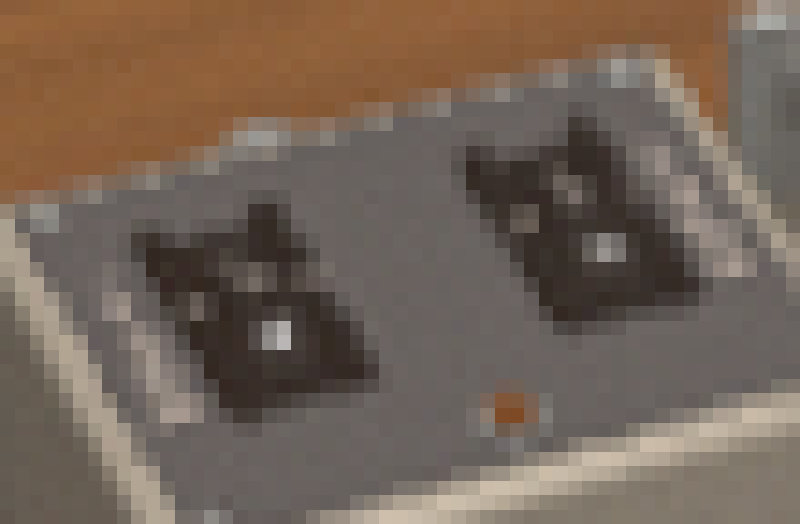

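Call:
servo_tool([
  {"dx": 22, "dy": 33, "rz": -0.031, "fingers": 1},
  {"dx": 22, "dy": 33, "rz": -0.031, "fingers": 1},
  {"dx": 22, "dy": 33, "rz": -0.031, "fingers": 1},
  {"dx": 22, "dy": 33, "rz": -0.031, "fingers": 1},
  {"dx": 22, "dy": 33, "rz": -0.031, "fingers": 1},
  {"dx": 22, "dy": 33, "rz": -0.031, "fingers": 1},
  {"dx": 22, "dy": 33, "rz": -0.031, "fingers": 1},
  {"dx": 22, "dy": 33, "rz": -0.031, "fingers": 1},
], newtons=20)

```text
invalid input at $.deltas[0]: expected keys dx, dy, dz, rx, ry, rz, fingers
```

Call:
servo_tool([
  {"dx": 22, "dy": 33, "rz": -0.031},
  {"dx": 22, "dy": 33, "rz": -0.031},
  {"dx": 22, "dy": 33, "rz": -0.031},
  {"dx": 22, "dy": 33, "rz": -0.031},
  {"dx": 20, "dy": 33, "rz": -0.031},
  {"dx": 19, "dy": 27.5, "rz": -0.031},
  {"dz": -30},
  {"dz": 0},
])

```text
invalid input at $.deltas[0]: expected keys dx, dy, dz, rx, ry, rz, fingers
```

Run:
```python
from workcell import env
s=env.get_state(); print({k:s[k].round(4) for k in ("clock","tcp_pos","orientation","wrist_force","ft_torque","finger_gap","joint_pos")})
```

```text
Traceback (most recent call last):
AttributeError: 'float' object has no attribute 'round'
```

Every key is required, so I'll resend with full rows.

Call:
servo_tool([
  {"dx": 22, "dy": 33, "dz": 0, "rx": 0, "ry": 0, "rz": -0.031, "fingers": 1},
  {"dx": 22, "dy": 33, "dz": 0, "rx": 0, "ry": 0, "rz": -0.031, "fingers": 1},
  {"dx": 22, "dy": 33, "dz": 0, "rx": 0, "ry": 0, "rz": -0.031, "fingers": 1},
  {"dx": 22, "dy": 33, "dz": 0, "rx": 0, "ry": 0, "rz": -0.031, "fingers": 1},
  {"dx": 22, "dy": 33, "dz": 0, "rx": 0, "ry": 0, "rz": -0.031, "fingers": 1},
  {"dx": 22, "dy": 33, "dz": 0, "rx": 0, "ry": 0, "rz": -0.031, "fingers": 1},
  {"dx": 22, "dy": 33, "dz": 0, "rx": 0, "ry": 0, "rz": -0.031, "fingers": 1},
  {"dx": 22, "dy": 33, "dz": 0, "rx": 0, "ry": 0, "rz": -0.031, "fingers": 1},
], newtons=20)

```text
clock: 2.1
tcp_pos: [0.4178, -0.2566, 0.3042]
orientation: [0.0, 0.996, 0.092, 0.0]
wrist_force: [1.2, 0.3, 0.5]
finger_gap: 0.0002
```

Call:
servo_tool([
  {"dx": 21, "dy": 32, "dz": 0, "rx": 0, "ry": 0, "rz": -0.031, "fingers": 1},
  {"dx": 21, "dy": 32, "dz": 0, "rx": 0, "ry": 0, "rz": -0.031, "fingers": 1},
  {"dx": 21, "dy": 32, "dz": 0, "rx": 0, "ry": 0, "rz": -0.031, "fingers": 1},
  {"dx": 21, "dy": 32, "dz": 0, "rx": 0, "ry": 0, "rz": -0.031, "fingers": 1},
  {"dx": 21, "dy": 32, "dz": -20, "rx": 0, "ry": 0, "rz": -0.031, "fingers": 1},
  {"dx": 21, "dy": 31, "dz": -40, "rx": 0, "ry": 0, "rz": -0.03, "fingers": 1},
  {"dx": 0, "dy": 0, "dz": -40, "rx": 0, "ry": 0, "rz": 0, "fingers": 1},
  {"dx": 0, "dy": 0, "dz": 0, "rx": 0, "ry": 0, "rz": 0, "fingers": 1},
])

```text
clock: 2.9
tcp_pos: [0.5382, -0.0677, 0.2022]
orientation: [-0.001, 1.0, 0.001, -0.005]
wrist_force: [-0.8, -0.5, -0.2]
finger_gap: 0.0
```

Run:
```python
from workcell import env,read_camera
import numpy as np,cv2
from h import *
s=env.get_state(); print({k:np.round(s[k],4) for k in ("clock","tcp_pos","orientation","wrist_force","finger_gap","joint_pos")})
r=read_camera("scene"); t=s["tcp_pos"]
for p in ([t[0],t[1],t[2]-.073],[.551,-.0655,.101]): print(((proj(r,p)-[225,150])*6.67).round(0))
cv2.imwrite("pics/s2.png",cv2.resize(r["img"][150:240,225:345,::-1],(800,600),interpolation=cv2.INTER_CUBIC))
```

```text
{'clock': np.float64(2.9), 'tcp_pos': array([ 0.5382, -0.0677,  0.2022]), 'orientation': array([-0.0013,  1.    ,  0.001 , -0.0051]), 'wrist_force': array([-0.8442, -0.5209, -0.2212]), 'finger_gap': np.float64(0.0), 'joint_pos': array([-2.7310e-01,  3.0980e-01, -2.1430e-01,  1.0573e+00, -2.0000e-04,
        2.8665e+00])}
[295. 440.]
[313. 508.]
```

View pics/s2.png

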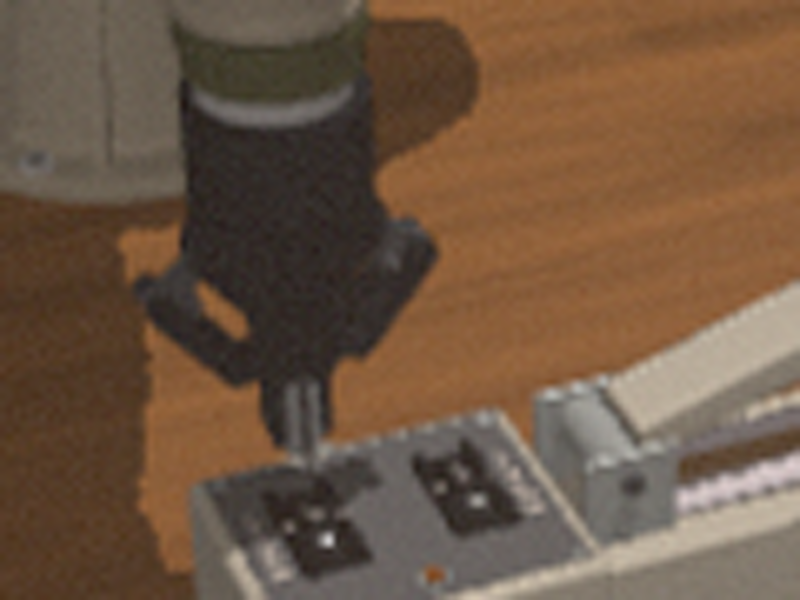

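The scene crop shows the closed fingertips at about (303, 465), just above and in front of the right wheel, whose lines run near (300, 530). Next I'll correct x and y and go down slowly.

Call:
servo_tool([
  {"dx": 5, "dy": 2, "dz": -4, "rx": 0, "ry": 0, "rz": 0, "fingers": 1},
  {"dx": 0, "dy": 0, "dz": -3, "rx": 0, "ry": 0, "rz": 0, "fingers": 1},
  {"dx": 0, "dy": 0, "dz": 0, "rx": 0, "ry": 0, "rz": 0, "fingers": 1},
])

```text
clock: 3.25
tcp_pos: [0.5471, -0.0686, 0.2019]
orientation: [0.0, 1.0, -0.001, 0.001]
wrist_force: [-1.4, 0.1, 0.7]
finger_gap: -0.0001
```

Call:
servo_tool([
  {"dx": 0, "dy": 0, "dz": 0, "rx": 0, "ry": 0, "rz": 0, "fingers": 1},
  {"dx": 0, "dy": 0, "dz": 0, "rx": 0, "ry": 0, "rz": 0, "fingers": 1},
])

```text
clock: 3.45
tcp_pos: [0.5465, -0.0682, 0.2012]
orientation: [0.0, 1.0, -0.0, 0.001]
wrist_force: [-0.4, 0.7, 0.6]
finger_gap: -0.0001
```

Call:
servo_tool([
  {"dx": -2, "dy": 3, "dz": -3, "rx": 0, "ry": 0, "rz": 0, "fingers": 1},
  {"dx": 0, "dy": 0, "dz": 0, "rx": 0, "ry": 0, "rz": 0, "fingers": 1},
  {"dx": 0, "dy": 0, "dz": 0, "rx": 0, "ry": 0, "rz": 0, "fingers": 1},
])

```text
clock: 3.75
tcp_pos: [0.5441, -0.0646, 0.1973]
orientation: [0.0, 1.0, -0.0, -0.0]
wrist_force: [-0.2, -0.2, 0.6]
finger_gap: -0.0
```

Call:
servo_tool([
  {"dx": 0, "dy": 0, "dz": -2, "rx": 0, "ry": 0, "rz": 0, "fingers": 1},
  {"dx": 0, "dy": 0, "dz": -2, "rx": 0, "ry": 0, "rz": 0, "fingers": 1},
  {"dx": 0, "dy": 0, "dz": -2, "rx": 0, "ry": 0, "rz": 0, "fingers": 1},
  {"dx": 0, "dy": 0, "dz": -2, "rx": 0, "ry": 0, "rz": 0, "fingers": 1},
  {"dx": 0, "dy": 0, "dz": 0, "rx": 0, "ry": 0, "rz": 0, "fingers": 1},
])

```text
clock: 4.25
tcp_pos: [0.5441, -0.0647, 0.189]
orientation: [-0.0, 1.0, -0.0, -0.0]
wrist_force: [-0.1, 0.1, 1.3]
finger_gap: 0.0002
```

Call:
servo_tool([
  {"dx": 0, "dy": 0, "dz": -2, "rx": 0, "ry": 0, "rz": 0, "fingers": 1},
  {"dx": 0, "dy": 0, "dz": -2, "rx": 0, "ry": 0, "rz": 0, "fingers": 1},
  {"dx": 0, "dy": 0, "dz": 0, "rx": 0, "ry": 0, "rz": 0, "fingers": 1},
])

```text
clock: 4.55
tcp_pos: [0.5442, -0.0647, 0.1851]
orientation: [-0.0, 1.0, -0.0, -0.0]
wrist_force: [0.3, 0.1, 0.3]
finger_gap: 0.0001
```

Call:
servo_tool([
  {"dx": 0, "dy": 0, "dz": -2, "rx": 0, "ry": 0, "rz": 0, "fingers": 1},
  {"dx": 0, "dy": 0, "dz": -2, "rx": 0, "ry": 0, "rz": 0, "fingers": 1},
  {"dx": 0, "dy": 0, "dz": -2, "rx": 0, "ry": 0, "rz": 0, "fingers": 1},
  {"dx": 0, "dy": 0, "dz": 0, "rx": 0, "ry": 0, "rz": 0, "fingers": 1},
])

```text
clock: 4.95
tcp_pos: [0.5441, -0.0647, 0.179]
orientation: [-0.0, 1.0, -0.0, -0.0]
wrist_force: [-0.1, 0.1, 0.1]
finger_gap: -0.0002
```

Call:
servo_tool([
  {"dx": 0, "dy": 0, "dz": -2, "rx": 0, "ry": 0, "rz": 0, "fingers": 1},
  {"dx": 0, "dy": 0, "dz": -1, "rx": 0, "ry": 0, "rz": 0, "fingers": 1},
  {"dx": 0, "dy": 0, "dz": 0, "rx": 0, "ry": 0, "rz": 0, "fingers": 1},
])

```text
clock: 5.25
tcp_pos: [0.5442, -0.0647, 0.1762]
orientation: [0.0, 1.0, -0.0, -0.0]
wrist_force: [0.6, 0.8, -0.3]
finger_gap: -0.0
```

Contact should be at about 0.174. From here I'll go down in 1 mm steps.

Call:
servo_tool([
  {"dx": 0, "dy": 0, "dz": -1, "rx": 0, "ry": 0, "rz": 0, "fingers": 1},
  {"dx": 0, "dy": 0, "dz": 0, "rx": 0, "ry": 0, "rz": 0, "fingers": 1},
])

```text
clock: 5.45
tcp_pos: [0.5443, -0.0647, 0.1753]
orientation: [0.0, 1.0, -0.0, -0.0]
wrist_force: [-0.2, -0.0, 0.1]
finger_gap: 0.0001
```

Call:
servo_tool([
  {"dx": 0, "dy": 0, "dz": -1, "rx": 0, "ry": 0, "rz": 0, "fingers": 1},
  {"dx": 0, "dy": 0, "dz": 0, "rx": 0, "ry": 0, "rz": 0, "fingers": 1},
])

```text
clock: 5.65
tcp_pos: [0.5443, -0.0647, 0.1743]
orientation: [0.0, 1.0, -0.0, -0.0]
wrist_force: [0.2, 0.9, 0.2]
finger_gap: -0.0002
```

Call:
servo_tool([
  {"dx": 0, "dy": 0, "dz": -0.5, "rx": 0, "ry": 0, "rz": 0, "fingers": 1},
  {"dx": 0, "dy": 0, "dz": 0, "rx": 0, "ry": 0, "rz": 0, "fingers": 1},
])

```text
clock: 5.85
tcp_pos: [0.5443, -0.0647, 0.1739]
orientation: [0.0, 1.0, -0.0, -0.0]
wrist_force: [1.0, 1.1, 0.5]
finger_gap: -0.0001
```

Call:
servo_tool([
  {"dx": 0, "dy": 0, "dz": -0.5, "rx": 0, "ry": 0, "rz": 0, "fingers": 1},
  {"dx": 0, "dy": 0, "dz": 0, "rx": 0, "ry": 0, "rz": 0, "fingers": 1},
])

```text
clock: 6.05
tcp_pos: [0.5445, -0.0647, 0.1736]
orientation: [0.0, 1.0, -0.0, 0.0]
wrist_force: [0.3, 0.1, 1.5]
finger_gap: 0.0001
```

Call:
servo_tool([
  {"dx": 0, "dy": 0, "dz": -0.5, "rx": 0, "ry": 0, "rz": 0, "fingers": 1},
  {"dx": 0, "dy": 0, "dz": 0, "rx": 0, "ry": 0, "rz": 0, "fingers": 1},
])

```text
clock: 6.25
tcp_pos: [0.5448, -0.0648, 0.1736]
orientation: [0.0, 1.0, -0.0, 0.001]
wrist_force: [-0.6, 1.1, 4.4]
finger_gap: -0.0001
```

Call:
servo_tool([
  {"dx": 0, "dy": 0, "dz": -0.6, "rx": 0, "ry": 0, "rz": 0, "fingers": 1},
  {"dx": 0, "dy": 0, "dz": 0, "rx": 0, "ry": 0, "rz": 0, "fingers": 1},
  {"dx": 0, "dy": 0, "dz": 0, "rx": 0, "ry": 0, "rz": 0, "fingers": 1},
])

```text
clock: 6.55
tcp_pos: [0.5451, -0.0647, 0.1735]
orientation: [0.0, 1.0, -0.0, 0.001]
wrist_force: [-0.1, 0.2, 8.2]
finger_gap: -0.0
```

Call:
servo_tool([
  {"dx": 2, "dy": 0, "dz": 0, "rx": 0, "ry": 0, "rz": 0, "fingers": 1},
  {"dx": 2, "dy": 0, "dz": 0, "rx": 0, "ry": 0, "rz": 0, "fingers": 1},
  {"dx": 0, "dy": 0, "dz": 0, "rx": 0, "ry": 0, "rz": 0, "fingers": 1},
])

```text
clock: 6.85
tcp_pos: [0.549, -0.0647, 0.1735]
orientation: [0.0, 1.0, -0.0, 0.001]
wrist_force: [-0.9, 0.8, 8.2]
finger_gap: 0.0001
```

Call:
servo_tool([
  {"dx": 2, "dy": 0, "dz": 0, "rx": 0, "ry": 0, "rz": 0, "fingers": 1},
  {"dx": 2, "dy": 0, "dz": 0, "rx": 0, "ry": 0, "rz": 0, "fingers": 1},
  {"dx": 2, "dy": 0, "dz": 0, "rx": 0, "ry": 0, "rz": 0, "fingers": 1},
  {"dx": 0, "dy": 0, "dz": 0, "rx": 0, "ry": 0, "rz": 0, "fingers": 1},
])

```text
clock: 7.25
tcp_pos: [0.5558, -0.0648, 0.1735]
orientation: [0.0, 1.0, 0.0, 0.002]
wrist_force: [1.2, 0.9, 6.5]
finger_gap: 0.0001
```

Call:
servo_tool([
  {"dx": 1.5, "dy": 0, "dz": 0, "rx": 0, "ry": 0, "rz": 0, "fingers": 1},
  {"dx": 1.2, "dy": 0, "dz": 0, "rx": 0, "ry": 0, "rz": 0, "fingers": 1},
  {"dx": 0, "dy": 0, "dz": 0, "rx": 0, "ry": 0, "rz": 0, "fingers": 1},
])

```text
clock: 7.55
tcp_pos: [0.5581, -0.0647, 0.1735]
orientation: [0.0, 1.0, 0.0, 0.001]
wrist_force: [0.9, 1.7, 7.8]
finger_gap: -0.0002
```

Call:
servo_tool([
  {"dx": 0, "dy": 0, "dz": 1, "rx": 0, "ry": 0, "rz": 0, "fingers": 1},
  {"dx": 0, "dy": 0, "dz": 2, "rx": 0, "ry": 0, "rz": 0, "fingers": 1},
  {"dx": 0, "dy": 0, "dz": 10, "rx": 0, "ry": 0, "rz": 0, "fingers": 1},
  {"dx": 0, "dy": 0, "dz": 30, "rx": 0, "ry": 0, "rz": 0, "fingers": 1},
  {"dx": -40, "dy": 0, "dz": 40, "rx": 0, "ry": 0, "rz": 0, "fingers": 1},
  {"dx": -45, "dy": 0, "dz": 20, "rx": 0, "ry": 0, "rz": 0, "fingers": 1},
  {"dx": -45, "dy": 0, "dz": 0, "rx": 0, "ry": 0, "rz": 0, "fingers": 1},
  {"dx": 0, "dy": 0, "dz": 0, "rx": 0, "ry": 0, "rz": 0, "fingers": 1},
])

```text
clock: 8.35
tcp_pos: [0.4259, -0.0635, 0.2709]
orientation: [-0.0, 1.0, -0.001, -0.002]
wrist_force: [0.5, -0.1, -0.0]
finger_gap: 0.0
```

```bash
cat > look.py <<'E'
import cv2,numpy as np,sys
from workcell import read_camera,env
n=sys.argv[1]
s=read_camera("scene")["img"][:,:,::-1]; t=read_camera("top")["img"][:,:,::-1]
b=lambda f:cv2.resize(f[208:244,255:310],(800,524))
N=cv2.INTER_CUBIC
f=lambda s:cv2.resize(s[208:238,258:308],(500,300),interpolation=N)
g=lambda t:cv2.resize(t[190:220,342:387],(300,300)[:1]+(300,),interpolation=N)
s1=cv2.imread("pics/s1.png");t1=cv2.imread("pics/t1.png")
cv2.imwrite(f"pics/{n}.png",np.vstack([np.hstack([f(s1),g(t1)]),np.hstack([f(s),g(t)])]))
print(env.get_state()["tcp_pos"],env.get_state()["clock"])
E
python3 look.py c1
```

```text
[ 0.43105624 -0.06471877  0.27145034] 8.45
```

View pics/c1.png

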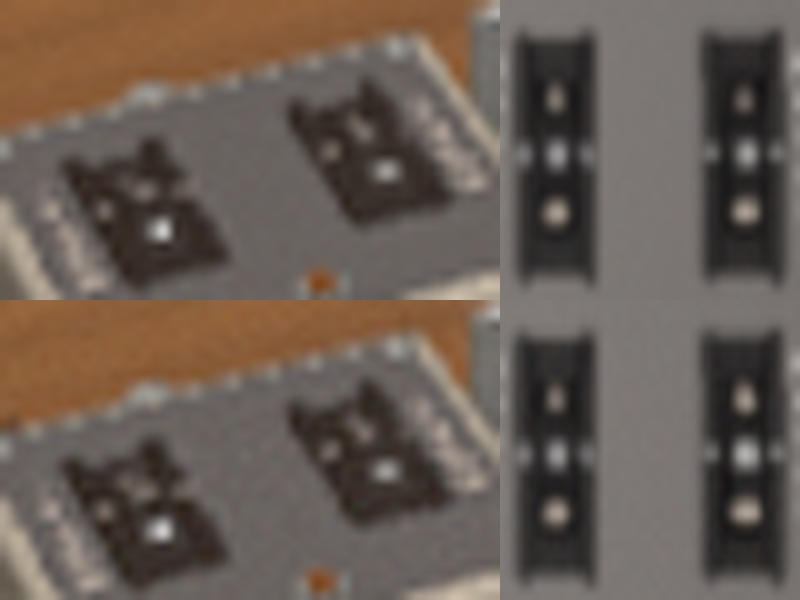

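The right wheel (right column of the top-view pairs, after image below) now shows wider lines at the top (745, 455) and front (745, 512) than before, centred between the marks. That is one step up. Now the left wheel.

Call:
servo_tool([
  {"dx": 28, "dy": 17, "dz": 0, "rx": 0, "ry": 0, "rz": 0, "fingers": 1},
  {"dx": 28, "dy": 17, "dz": 0, "rx": 0, "ry": 0, "rz": 0, "fingers": 1},
  {"dx": 28, "dy": 17, "dz": -15, "rx": 0, "ry": 0, "rz": 0, "fingers": 1},
  {"dx": 28, "dy": 17, "dz": -25, "rx": 0, "ry": 0, "rz": 0, "fingers": 1},
  {"dx": 0, "dy": 0, "dz": -25, "rx": 0, "ry": 0, "rz": 0, "fingers": 1},
  {"dx": 0, "dy": 0, "dz": -15, "rx": 0, "ry": 0, "rz": 0, "fingers": 1},
  {"dx": 0, "dy": 0, "dz": 0, "rx": 0, "ry": 0, "rz": 0, "fingers": 1},
  {"dx": 0, "dy": 0, "dz": 0, "rx": 0, "ry": 0, "rz": 0, "fingers": 1},
])

```text
clock: 9.25
tcp_pos: [0.5446, 0.0033, 0.1905]
orientation: [0.0, 1.0, -0.0, -0.0]
wrist_force: [-0.4, -0.7, -0.4]
finger_gap: 0.0003
```

Call:
servo_tool([
  {"dx": -0.5, "dy": 0, "dz": -4, "rx": 0, "ry": 0, "rz": 0, "fingers": 1},
  {"dx": 0, "dy": 0, "dz": -4, "rx": 0, "ry": 0, "rz": 0, "fingers": 1},
  {"dx": 0, "dy": 0, "dz": -4, "rx": 0, "ry": 0, "rz": 0, "fingers": 1},
  {"dx": 0, "dy": 0, "dz": -3, "rx": 0, "ry": 0, "rz": 0, "fingers": 1},
  {"dx": 0, "dy": 0, "dz": 0, "rx": 0, "ry": 0, "rz": 0, "fingers": 1},
  {"dx": 0, "dy": 0, "dz": 0, "rx": 0, "ry": 0, "rz": 0, "fingers": 1},
])

```text
clock: 9.85
tcp_pos: [0.5431, 0.0033, 0.1757]
orientation: [0.0, 1.0, -0.0, -0.0]
wrist_force: [0.2, -0.2, 0.5]
finger_gap: 0.0003
```

Call:
servo_tool([
  {"dx": 0, "dy": 0, "dz": -1.5, "rx": 0, "ry": 0, "rz": 0, "fingers": 1},
  {"dx": 0, "dy": 0, "dz": -1, "rx": 0, "ry": 0, "rz": 0, "fingers": 1},
  {"dx": 0, "dy": 0, "dz": 0, "rx": 0, "ry": 0, "rz": 0, "fingers": 1},
  {"dx": 0, "dy": 0, "dz": 0, "rx": 0, "ry": 0, "rz": 0, "fingers": 1},
])

```text
clock: 10.25
tcp_pos: [0.5434, 0.0032, 0.1736]
orientation: [0.0, 1.0, -0.0, 0.0]
wrist_force: [0.0, 0.3, 3.2]
finger_gap: 0.0
```

Call:
servo_tool([
  {"dx": 0, "dy": 0, "dz": -0.8, "rx": 0, "ry": 0, "rz": 0, "fingers": 1},
  {"dx": 0, "dy": 0, "dz": 0, "rx": 0, "ry": 0, "rz": 0, "fingers": 1},
  {"dx": 0, "dy": 0, "dz": 0, "rx": 0, "ry": 0, "rz": 0, "fingers": 1},
])

```text
clock: 10.55
tcp_pos: [0.5439, 0.0033, 0.1735]
orientation: [0.0, 1.0, -0.0, 0.001]
wrist_force: [-0.2, 0.1, 6.9]
finger_gap: 0.0001
```

Call:
servo_tool([
  {"dx": 2, "dy": 0, "dz": 0, "rx": 0, "ry": 0, "rz": 0, "fingers": 1},
  {"dx": 2, "dy": 0, "dz": 0, "rx": 0, "ry": 0, "rz": 0, "fingers": 1},
  {"dx": 0, "dy": 0, "dz": 0, "rx": 0, "ry": 0, "rz": 0, "fingers": 1},
])

```text
clock: 10.85
tcp_pos: [0.5479, 0.0032, 0.1735]
orientation: [0.0, 1.0, -0.0, 0.001]
wrist_force: [-0.7, 0.3, 8.2]
finger_gap: -0.0002
```

Call:
servo_tool([
  {"dx": 2, "dy": 0, "dz": 0, "rx": 0, "ry": 0, "rz": 0, "fingers": 1},
  {"dx": 2, "dy": 0, "dz": 0, "rx": 0, "ry": 0, "rz": 0, "fingers": 1},
  {"dx": 2, "dy": 0, "dz": 0, "rx": 0, "ry": 0, "rz": 0, "fingers": 1},
  {"dx": 2, "dy": 0, "dz": 0, "rx": 0, "ry": 0, "rz": 0, "fingers": 1},
  {"dx": 0.8, "dy": 0, "dz": 0, "rx": 0, "ry": 0, "rz": 0, "fingers": 1},
  {"dx": 0, "dy": 0, "dz": 0, "rx": 0, "ry": 0, "rz": 0, "fingers": 1},
  {"dx": 0, "dy": 0, "dz": 0, "rx": 0, "ry": 0, "rz": 0, "fingers": 1},
])

```text
clock: 11.55
tcp_pos: [0.557, 0.0033, 0.1735]
orientation: [0.0, 1.0, -0.0, 0.001]
wrist_force: [0.1, 0.2, 6.7]
finger_gap: 0.0001
```

Call:
servo_tool([
  {"dx": 0, "dy": 0, "dz": 1, "rx": 0, "ry": 0, "rz": 0, "fingers": 1},
  {"dx": 0, "dy": 0, "dz": 2, "rx": 0, "ry": 0, "rz": 0, "fingers": 1},
  {"dx": 0, "dy": 0, "dz": 10, "rx": 0, "ry": 0, "rz": 0, "fingers": 1},
  {"dx": 0, "dy": 0, "dz": 30, "rx": 0, "ry": 0, "rz": 0, "fingers": 1},
  {"dx": -40, "dy": 0, "dz": 40, "rx": 0, "ry": 0, "rz": 0, "fingers": 1},
  {"dx": -45, "dy": -20, "dz": 20, "rx": 0, "ry": 0, "rz": 0, "fingers": 1},
  {"dx": -45, "dy": -20, "dz": 0, "rx": 0, "ry": 0, "rz": 0, "fingers": 1},
  {"dx": 0, "dy": -20, "dz": 0, "rx": 0, "ry": 0, "rz": 0, "fingers": 1},
])

```text
clock: 12.35
tcp_pos: [0.4273, -0.0545, 0.2698]
orientation: [-0.001, 1.0, 0.0, -0.002]
wrist_force: [0.9, -0.5, -0.5]
finger_gap: -0.0001
```

```bash
python3 look.py c2
python3 - <<'E'
import cv2,numpy as np
from workcell import read_camera
t1=cv2.imread("pics/t1.png",0).astype(float)
t2=np.mean([cv2.cvtColor(read_camera("top")["img"],cv2.COLOR_RGB2GRAY).astype(float) for _ in range(4)],0)
# brightness over wheel background, in rows near back/top/front line
for nm,t in (("before",t1),("after",t2)):
  for w,c in (("L",350),("R",378)):
    p=t[190:220,c-4:c+6]; bg=np.percentile(p,30)
    print(nm,w,[round(np.clip(t[a:b,c-2:c+4]-bg-10,0,None).sum()) for a,b in ((198,203),(203,208),(208,214))])
E
```

```text
[ 0.43239468 -0.05684258  0.27048253] 12.45
before L [252, 546, 538]
before R [171, 634, 631]
after L [473, 698, 729]
after R [498, 924, 735]
```

View pics/c2.png

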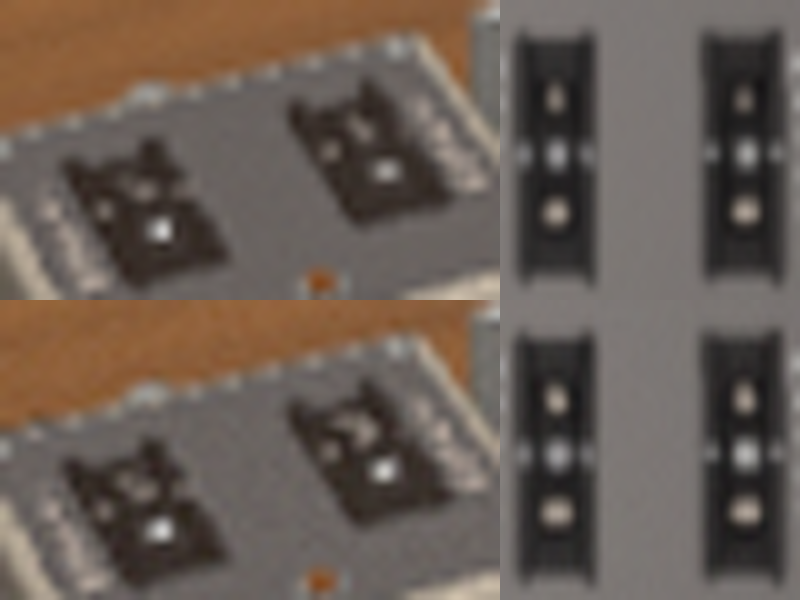

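Run:
```python
import cv2,numpy as np
from workcell import read_camera,job,cut_out,env
s=read_camera("scene")["img"][:,:,::-1].astype(float); o=cv2.imread("pics/s1.png").astype(float)
for n,(x0,y0,x1,y1) in dict(arm=(310,150,425,235),pipe=(193,252,254,292),jar=(273,262,306,303),box=(352,230,425,280)).items():
    print(n,np.abs(s-o)[y0:y1,x0:x1].mean().round(2),np.abs(s-o)[y0:y1,x0:x1].max())
t=read_camera("top")["img"][:,:,::-1].astype(float); o=cv2.imread("pics/t1.png").astype(float)
print("adapter",cut_out("adapter","top")[:1] and cut_out("adapter","top")[0]["extent"], np.abs(t-o)[240:262,350:368].mean())
print(env.get_state()["wrist_force"]); print(job.hand_in())
```

```text
arm 2.03 13.0
pipe 2.04 12.0
jar 1.94 9.0
box 2.11 11.0
adapter [] 7.909090909090909
[-1.09110555 -0.02537009 -0.66633506]
the job is handed in; nothing more can be done
None
```

I turned both wheels up by one click and handed the job in at about 12.5 s on the robot's clock. I used the shut fingertips, pressed at about 7–8 N: the right wheel first, rolled 13.8 mm away from the front, then the left, 13.6–13.9 mm. I then lifted the hand clear, up and toward the robot.

**Last checks:**
- **Wheels:** in the top view, a line sits centred between the ridge marks on both wheels. The lines are brighter and, on the right wheel at least, visibly wider than before, which fits the next setting up. I did not read the absolute setting, and the line brightness grew more on the right wheel (634 to 924) than on the left (546 to 698). A 13.8 mm stroke cannot be two clicks, so I took both as one.
- **Seal arm, pipe, jar and parts box:** unchanged in the scene picture, within noise.
- **Adapter:** this check was not conclusive. The detector did not find it in the last top view, and its patch differed by about 8 grey levels. The retracted gripper or its shadow over it is the likely cause. The fingertips only passed over it well above its height, and I saw no contact force there.

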